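# Swing the work lamp over the garlic and switch it on

### The arm

A 6-joint arm with a two-finger parallel gripper is mounted at the origin on a cart in front of the work surface, level with it; the furniture and walls round the work are solid. World frame = base frame: x ahead of the robot, y to its left, z up, the work surface at z = 0. Lengths are in mm, angles in rad, forces in N, time in s.
With the tool pointing down it reaches from about 400 to 925 mm from the base axis. Payload 12.5 kg.
Tool frame: the origin (TCP) lies on the centre line of the jaws, within the pads' length; the fingertips stand 19 mm ahead of it and the grasp point (between the pads) is the TCP; z points along the fingers, y is the line along which they close (so a half turn about z gives the same grasp; the last joint's range is limited). The gripper opens to 95 mm and grips with 3 to 60 N. Pads are 20 mm wide; open, the fingers measure 119 mm over their backs; the gripper's body (75 mm by 180 mm) begins 59 mm behind the grasp point.
Start: joints at [-1.298, 0.491, 1.559, -0, 1.092, -0.106], TCP at [231.152, -580.701, 233.661] pointing down, gripper open.
Joint ranges: [-3.1, 3.1], [-0.84, 2.19], [0.05, 2.79], [-1.13, 4.28], [0.06, 2.93], [-2.69, 2.69]. Speed limits (rad/s): [2.22, 2.22, 2.79, 3.14, 3.14, 3.14].

### API

Orientations are given as [roll, pitch, yaw] about the fixed x, y, z axes, in that order (R = Rz(yaw) Ry(pitch) Rx(roll)).
In Python, from cell import state, read_camera, job_done gives the robot as it stands.
- The arm moves only by the tool arm_command, never from a script. Its argument "deltas" is a list of rows, each an object of numbers: "dx", "dy", "dz": the shift along the world's x, y, z in m; "yaw": the turn about the world's z in degrees. In form: [{"dx": .., "dy": .., "dz": .., "yaw": ..}, ...]. A call has 1 to 20 rows; each row shifts and turns the commanded pose from where the row before left it; what a row does not reach is not made up. A row lasts 1/10 s, in which the tool goes at most 50 mm and 8.59 degrees, less where a joint would pass 70% of its speed; a pose out of reach is approached as far as the arm can. A call with a gripper value outside its range is refused whole. "gripper" is the finger opening in m, from 0 to 0.0951, set as the call begins (left out, the last holds). The fingers move at their own pace and stop on an object; the grip force is fixed at half the most. Time passes only in rows, so rows that do not move let the fingers close. It gives the time, the measured TCP pose, the force, the opening and the grip force at its end, in the units of the state.
- state(): the state, without advancing time (a new reading comes with each control period).
- read_camera(name): name is "side" or "top" or "wrist"; returns a dict with "color" (400x640x3 uint8, red, green, blue), "range_z" (400x640 float32, mm along the optical axis (not along the pixel's ray), 0 where there is no reading), "fx", "fy", "cx", "cy" (pixels), "extrinsics" (4x4, takes a point from camera to world coordinates). Camera axes: x right, y up, looking along -z (the intrinsics and any distortion apply to the point x, -y, -z); pixel columns grow to the right and rows downward; lengths in mm; the calibration is good to about 2 mm. A picture is of the moment at which its call begins.
- job_done(): hands the job in; it is judged then, once.
The state is a dict: "t": time; "joints": joint angles; "qvel": joint speeds; "tau": joint torques, N m; "eef_pos": TCP position; "tcp_rot": TCP orientation; "ft_force": force on the tool from outside, world axes, zero at the start; "moment": the same for the moment, N m; "opening": opening from 0.0 (shut) to 1.0 (fully open); "grip_force": force on a finger pad.
Only numpy, scipy, OpenCV 4.12 (cv2) and the standard library are available. Lean on these libraries where they do the work, as an engineer would, in place of code of your own. Each camera call takes 0.05 s, during which the arm holds its last target. There are 200 camera calls.

### The job

Push sideways with one finger against the arm of the work lamp and swing it round until the round lamp head is right above the garlic bulb, then press the round switch on top of the lamp's post all the way down and let go. Leave the lamp head above the garlic. Do not grip the arm, do not press the switch before the head is over the garlic, and do not pick up, shift or knock over any of the things standing on the worktop.

Things in the scene. Friction and masses are not known exactly. Their poses are not given: they have to be found in the camera images.
- lamp_arm (a joint): swing angle in rad of the lamp's arm about the upright post; 0 = arm square to the front of the foot, grows counter-clockwise seen from above, end stops at -1.6 and +1.6. The lamp's foot is fixed and may itself be turned a little, so the arm's direction in the room is that from lamp_pivot to lamp_head. A stiff hinge with about 0.12 N m friction: it moves only while pushed and stays where it is left
- lamp_switch (a joint): travel in m of the spring push switch, 0 = up, 0.006 = fully down (about 4 N); springs back when let go
- lamp_pivot (a point): point on the axis of the lamp's upright post (18 mm thick, on a round grey foot 140 mm across and 19 mm high) at the height of the arm, 210 mm above the worktop; the arm turns about the vertical through it, on a hub 38 mm across. The foot is fixed to the worktop
- rods_middle (a point): middle of the lamp's level arm, on its centre line, 100 mm from the post's axis and 210 mm above the worktop. The arm is a pair of bright metal rods side by side, each 9 mm thick, 25 mm wide together; free to be pushed from 30 to 145 mm from the post's axis, on either side; the fingers must not press both rods at once, as in a pinch
- lamp_head (a point): centre of the underside of the lamp's round grey head at the arm's end, 200 mm from the post's axis, 199 mm above the worktop; the head is 90 mm across and 23 mm high, with its top 222 mm (fins 224 mm) above the worktop
- switch_top (a point): centre of the flat top of the round black push switch, 32 mm across, on top of the post on its axis, 250 mm above the worktop when up; pressed straight down
- garlic_centre (a point): centre of the garlic bulb, pale and round, 56 mm across and 56 mm high, standing loose on the worktop about 200 mm from the post's axis (within about 15 mm)
- onion_centre (a point): centre of the dark red onion, 84 mm across and 82 mm high, loose bystander
- sill_candle_centre (a point): centre of the pink candle in an open drinking-glass shaped jar, 76 mm across and 90 mm high, loose bystander
- egg_timer_centre (a point): centre of the egg timer, white below with a red domed top, 62 mm across and 59 mm high, loose bystander
Mind the look-alikes: they are no part of the job. What is shaped like the part that bears garlic_centre but blue or green is not meant.

How it is judged:
By the outcome, as a careful person would: the job done as asked, in the order asked, and still so for the second after the job is handed in, with the robot touching nothing.
It also fails if it takes over 46 s, if anything falls off the work surface, if the arm or the gripper's body presses on something with over 40 N, if the wrist force passes 120 N, or if a joint passes its speed limit or range.

## Working session

There is one attempt and no reset: what is moved stays moved. The work goes in short steps, Python scripts to look and compute and a tool call to move; the robot and the scene stay as the last step left them, time stands still between calls to the robot, and variables do not carry over. Pictures are saved under pics/ and viewed, at most 10 in all, crops included, and the job is handed in when it is done.

Besides the shell and the picture viewer there is one more tool, called after "Request:" by a JSON object that holds its "fn" and its "kwargs", one argument or row to a line. arm_command: Moves the arm, as the interface text tells. Its arguments: {"type":"object","properties":{"deltas":{"type":"array"},"gripper":{"type":"number"}},"required":["deltas"]}

```bash
mkdir -p pics; cat > h.py <<'E'
import numpy as np, cv2
from cell import state, read_camera, job_done
def save(c,n): cv2.imwrite('pics/'+n,c['color'][:,:,::-1])
def pts(c):
    z=c['range_z']; v,u=np.mgrid[0:400,0:640]
    P=np.stack([(u-c['cx'])/c['fx']*z,-(v-c['cy'])/c['fy']*z,-z,np.ones_like(z)],-1)
    return (P@np.array(c['extrinsics']).T)[...,:3]
E
python3 - <<'E'
from h import *
for n in('top','side'):
    c=read_camera(n); save(c,n+'1.png'); np.savez(n+'1.npz',**{k:np.array(v) for k,v in c.items()})
    print(n,c['fx'],c['cx'],c['cy'],np.round(c['extrinsics'],2).tolist())
s=state();print(s['t'],s['eef_pos'],s['tcp_rot'],s['ft_force'])
E
```

```text
top 376.2166272131499 318.49291011669925 202.89124433037097 [[0.03, 0.98, -0.19, 366.76], [-1.0, 0.03, 0.0, 91.81], [0.01, 0.19, 0.98, 1169.5], [0.0, 0.0, 0.0, 1.0]]
side 392.7674757921614 317.8405338512259 200.67341645701453 [[-0.94, 0.16, -0.31, 221.0], [-0.35, -0.49, 0.8, 891.36], [-0.02, 0.86, 0.51, 682.4], [0.0, 0.0, 0.0, 1.0]]
0.1 [ 231.09537773 -580.48084846  233.12009913] [-3.14056070e+00 -9.86712071e-05  3.78822173e-01] [-0.36259141 -0.35795394  0.21323986]
```

View pics/top1.png

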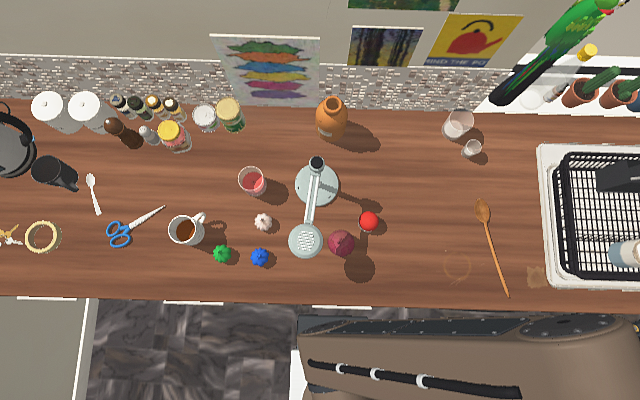

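View pics/side1.png

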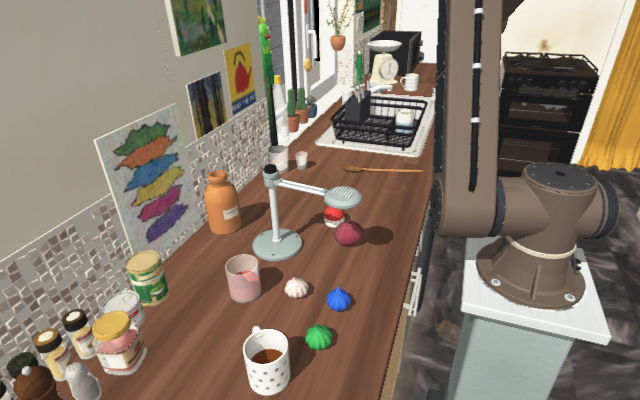

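The top view shows the lamp with its switch at (317,162) and head at (305,240), the red timer at (369,221), the onion at (341,243) and the candle at (252,181). There are three bulb shapes: pale (263,222), blue (260,257) and green (221,254). The pale one is the garlic, because blue and green are excluded.

```bash
python3 - <<'E'
from h import *
c=dict(np.load('top1.npz')); P=pts(c); C=c['color']
hsv=cv2.cvtColor(C,cv2.COLOR_RGB2HSV)
def med(name,m):
    q=P[m]; print(name,len(q),'min',q.min(0).round(),'max',q.max(0).round(),'mid',((q.min(0)+q.max(0))/2).round(),'med',np.median(q,0).round())
v,u=np.mgrid[0:400,0:640]
def box(x,y,r): return (abs(u-x)<r)&(abs(v-y)<r)
Z=P[...,2]
med('garlic',box(263,222,14)&(Z>12)&(Z<75))
med('onion',box(341,243,20)&(Z>12)&(Z<95)&(u>326))
med('timer',box(369,221,14)&(Z>12)&(Z<80))
med('candle',box(252,181,19)&(Z>12)&(Z<110))
med('head',box(305,240,22)&(Z>205)&(Z<240)&(v>222))
med('switch',box(317,162,12)&(Z>243)&(Z<260))
med('rods',box(312,205,14)&(Z>195)&(Z<225))
med('foot',box(317,185,27)&(Z>12)&(Z<24))
med('jar',box(331,117,25)&(Z>25)&(u>312))
def ray(x,y,z):
    E=c['extrinsics'];d=E[:3,:3]@[(x-c['cx'])/c['fx'],-(y-c['cy'])/c['fy'],-1];o=E[:3,3];return (o+d*(z-o[2])/d[2]).round()
print(ray(305.5,240.5,222),ray(316.5,162.5,250),ray(263,222,35))
x=cv2.resize(C[150:280,200:400],None,fx=4,fy=4,interpolation=2);cv2.imwrite('pics/crop1.png',x[:,:,::-1])
E
```

```text
garlic 238 min [499. 233.  21.] max [552. 286.  55.] mid [525. 259.  38.] med [524. 256.  38.]
onion 570 min [427. -40.  12.] max [529.  61.  84.] mid [478.  11.  48.] med [466.  21.  55.]
timer 336 min [507. -92.  12.] max [567. -33.  65.] mid [537. -62.  38.] med [534. -59.  51.]
candle 646 min [608. 257.  13.] max [683. 331.  96.] mid [645. 294.  54.] med [648. 296.  44.]
head 971 min [411.  78. 206.] max [500. 166. 227.] mid [455. 122. 217.] med [454. 121. 220.]
switch 121 min [638.  84. 245.] max [667. 113. 254.] mid [653.  99. 249.] med [653. 100. 250.]
rods 263 min [512.  95. 208.] max [581. 127. 220.] mid [546. 111. 214.] med [546. 111. 214.]
foot 934 min [585.  30.  12.] max [717. 167.  24.] mid [651.  98.  18.] med [650.  85.  17.]
jar 1488 min [367. -18.  25.] max [ 922.  117. 1169.] mid [644.  50. 597.] med [832.  59. 117.]
[453. 120. 222.] [650.  99. 250.] [523. 257.  35.]
```

View pics/crop1.png

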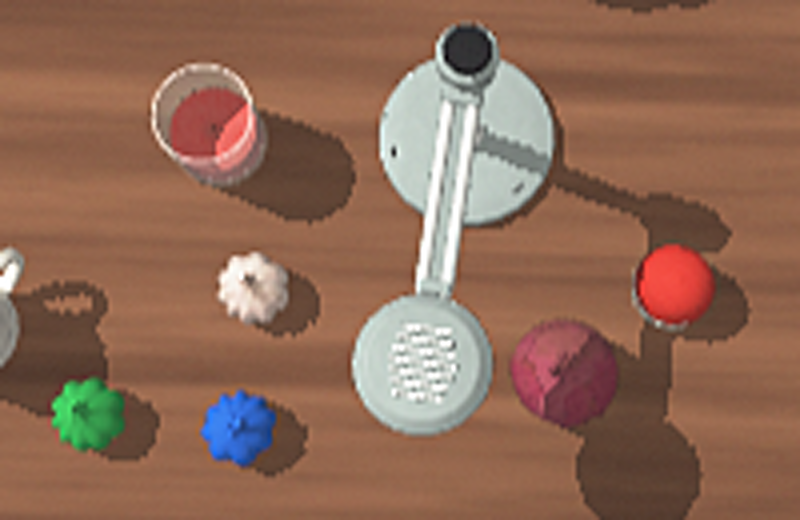

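The enlarged crop confirms the garlic: the pale, ribbed bulb at crop (253,287). From the measurements, the pivot is about (652,99), the head is at 173.6° and the garlic at about 128.8°. So I need to push the arm toward +y by about 45°. I'll go to the arm's −y side with the fingers shut and the closing line along the push, so only the leading finger touches.

Request:
{"fn": "arm_command", "kwargs": {
  "deltas": [
    {"dx": 0.0154, "dy": 0.031, "dz": 0, "yaw": 7.6},
    {"dx": 0.0154, "dy": 0.031, "dz": 0, "yaw": 7.6},
    {"dx": 0.0154, "dy": 0.031, "dz": 0, "yaw": 7.6},
    {"dx": 0.0154, "dy": 0.031, "dz": 0, "yaw": 7.6},
    {"dx": 0.0154, "dy": 0.031, "dz": 0, "yaw": 7.6},
    {"dx": 0.0154, "dy": 0.031, "dz": 0, "yaw": 7.6},
    {"dx": 0.0154, "dy": 0.031, "dz": 0, "yaw": 7.6},
    {"dx": 0.0154, "dy": 0.031, "dz": 0, "yaw": 7.6},
    {"dx": 0.0154, "dy": 0.031, "dz": 0, "yaw": 7.6},
    {"dx": 0.0154, "dy": 0.031, "dz": 0, "yaw": 7.6},
    {"dx": 0.0154, "dy": 0.031, "dz": 0, "yaw": 7.6},
    {"dx": 0.0154, "dy": 0.031, "dz": 0, "yaw": 7.6},
    {"dx": 0.0154, "dy": 0.031, "dz": 0, "yaw": 7.6},
    {"dx": 0.0154, "dy": 0.031, "dz": 0, "yaw": 7.6},
    {"dx": 0.0154, "dy": 0.031, "dz": 0, "yaw": 7.6},
    {"dx": 0.0154, "dy": 0.031, "dz": 0, "yaw": 7.6},
    {"dx": 0.0154, "dy": 0.031, "dz": 0, "yaw": 7.6},
    {"dx": 0.0154, "dy": 0.031, "dz": 0, "yaw": 7.6},
    {"dx": 0.0154, "dy": 0.031, "dz": 0, "yaw": 7.6},
    {"dx": 0, "dy": 0, "dz": 0, "yaw": 7.6}
  ],
  "gripper": 0
}}

```text
t: 2.1
eef_pos: [524.8, 11.2, 233.3]
tcp_rot: [3.141, -0.0, 3.04]
ft_force: [-0.9, -0.9, -0.1]
opening: 0.003
grip_force: 0.0
```

Request:
{"fn": "arm_command", "kwargs": {
  "deltas": [
    {"dx": 0.0075, "dy": 0.01, "dz": -0.0125},
    {"dx": 0.0075, "dy": 0.01, "dz": -0.0125},
    {"dx": 0, "dy": 0.015},
    {"dx": 0, "dy": 0.01},
    {"dx": 0, "dy": 0}
  ]
}}

```text
$.deltas[0]: bad value
```

```bash
python3 - <<'E'
from h import *
c=read_camera('wrist'); save(c,'w1.png')
# plan: TCP at radius 110 on the -tangent side, offset 24.5
pv=np.array([652,99])
for a in (173.6,168,162,156,150,144,138,132,130,128.8):
    t=np.radians(a); r=np.array([np.cos(t),np.sin(t)]); tan=np.array([np.sin(t),-np.cos(t)])
    print(a,(pv+110*r-24.5*tan).round(1))
E
```

```text
173.6 [540.   86.9]
168 [539.3  97.9]
162 [539.8 109.7]
156 [541.5 121.4]
150 [544.5 132.8]
144 [548.6 143.8]
138 [553.9 154.4]
132 [560.2 164.4]
130 [562.5 167.5]
128.8 [564.  169.4]
```

View pics/w1.png

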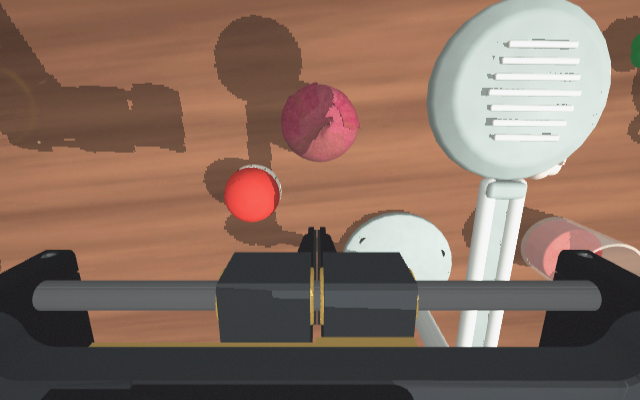

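The wrist view shows the shut fingertips at (317,240), with the rods at (495,260) to their right and free space between. The call was refused because every row needs all four keys.

Request:
{"fn": "arm_command", "kwargs": {
  "deltas": [
    {"dx": 0.0075, "dy": 0.015, "dz": -0.0125, "yaw": 0},
    {"dx": 0.0075, "dy": 0.015, "dz": -0.0125, "yaw": 0},
    {"dx": 0, "dy": 0.02, "dz": 0, "yaw": 0},
    {"dx": 0, "dy": 0.013, "dz": 0, "yaw": 0},
    {"dx": 0, "dy": 0.006, "dz": 0, "yaw": 0},
    {"dx": 0, "dy": 0.006, "dz": 0, "yaw": 0},
    {"dx": 0, "dy": 0.006, "dz": 0, "yaw": -3},
    {"dx": 0, "dy": 0.006, "dz": 0, "yaw": -3},
    {"dx": 0, "dy": 0.006, "dz": 0, "yaw": -3},
    {"dx": 0, "dy": 0.006, "dz": 0, "yaw": -3},
    {"dx": 0.001, "dy": 0.006, "dz": 0, "yaw": -3},
    {"dx": 0.001, "dy": 0.006, "dz": 0, "yaw": -3},
    {"dx": 0, "dy": 0, "dz": 0, "yaw": 0}
  ]
}}

```text
t: 3.45
eef_pos: [540.8, 119.5, 208.7]
tcp_rot: [3.141, 0.0, 2.716]
ft_force: [0.3, 0.4, -0.2]
opening: 0.004
grip_force: 0.0
```

```bash
python3 - <<'E'
from h import *
c=read_camera('top'); save(c,'t2.png'); s=state(); print(s['eef_pos'],s['ft_force'])
P=pts(c);v,u=np.mgrid[0:400,0:640];H=cv2.cvtColor(c['color'],cv2.COLOR_RGB2HSV)
m=(P[...,2]>205)&(P[...,2]<235)&(P[...,0]<545)&(P[...,0]>380)&(P[...,1]>60)&(P[...,1]<300)&(H[...,2]>110)
q=P[m];print(len(q),q.min(0),q.max(0))
E
```

```text
[540.81294308 119.24085644 208.72961805] [ 0.1784401  -0.39226655 -0.44724201]
24 [442.44241909 206.85050482 208.16454781] [478.1251753  214.47892484 219.83738642]
```

View pics/t2.png

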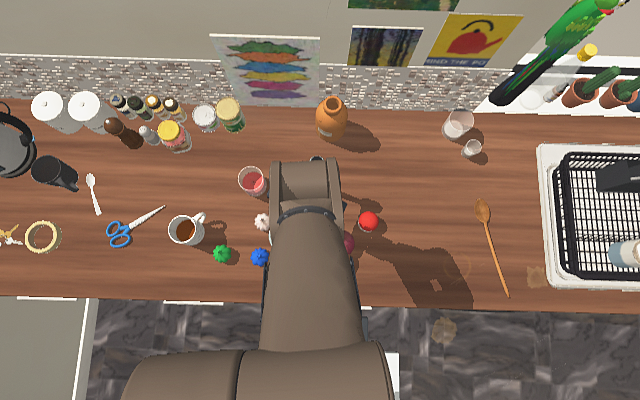

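The head is mostly hidden behind the robot arm, but its edge at y≈214 shows that it has swung. I'll push on to just short of the target.

Request:
{"fn": "arm_command", "kwargs": {
  "deltas": [
    {"dx": 0.001, "dy": 0.006, "dz": 0, "yaw": -3},
    {"dx": 0.002, "dy": 0.006, "dz": 0, "yaw": -3},
    {"dx": 0.002, "dy": 0.006, "dz": 0, "yaw": -3},
    {"dx": 0.002, "dy": 0.006, "dz": 0, "yaw": -3},
    {"dx": 0.003, "dy": 0.006, "dz": 0, "yaw": -3},
    {"dx": 0.003, "dy": 0.005, "dz": 0, "yaw": -3},
    {"dx": 0.003, "dy": 0.005, "dz": 0, "yaw": -3},
    {"dx": 0, "dy": 0, "dz": 0, "yaw": 0}
  ]
}}

```text
t: 4.3
eef_pos: [557.0, 159.3, 208.6]
tcp_rot: [3.141, 0.0, 2.351]
ft_force: [-0.1, 0.5, 0.1]
opening: 0.004
grip_force: 0.0
```

```bash
python3 - <<'E'
from h import *
s=state(); print(s['eef_pos'],s['tcp_rot'],s['ft_force'])
for n in('side','wrist','top'):
    c=read_camera(n); save(c,n+'3.png')
    P=pts(c);H=cv2.cvtColor(c['color'],cv2.COLOR_RGB2HSV)
    m=(P[...,2]>195)&(P[...,2]<230)&(P[...,0]<600)&(P[...,0]>400)&(P[...,1]>190)&(P[...,1]<350)&(H[...,2]>120)
    q=P[m];print(n,len(q),q.min(0).round(),q.max(0).round()) if len(q) else print(n,0)
E
python3 -c "
import cv2,numpy as np
cv2.imwrite('pics/both3.png',np.vstack([cv2.imread('pics/side3.png')[120:400],cv2.imread('pics/wrist3.png')[:300]]))"
```

```text
[556.99969679 159.27159982 208.6445343 ] [3.14121894e+00 1.58324103e-04 2.35135952e+00] [-0.12777136  0.52385714  0.09902411]
side 926 [463. 192. 205.] [573. 283. 228.]
wrist 33197 [463. 190. 206.] [573. 280. 224.]
top 112 [469. 257. 210.] [533. 280. 225.]
```

View pics/both3.png

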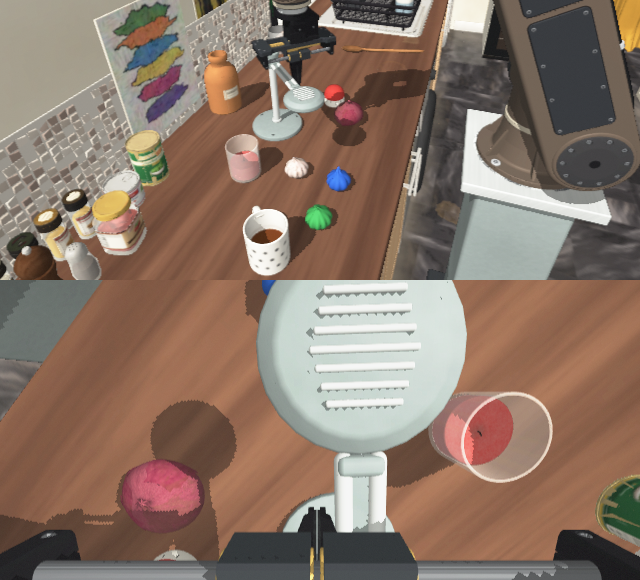

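The side view (upper half) shows the head at (303,98), swung toward the garlic at (296,167). The wrist view shows the finger beside the left rod only. The head's bounds put its centre at about (508,237), or 136.2°, so about 7.4° is left. I'll move the tool by about (8,12) mm.

Request:
{"fn": "arm_command", "kwargs": {
  "deltas": [
    {"dx": 0.002, "dy": 0.003, "dz": 0, "yaw": -2},
    {"dx": 0.002, "dy": 0.003, "dz": 0, "yaw": -2},
    {"dx": 0.002, "dy": 0.003, "dz": 0, "yaw": -2},
    {"dx": 0.002, "dy": 0.003, "dz": 0, "yaw": -1},
    {"dx": 0, "dy": 0, "dz": 0, "yaw": 0}
  ]
}}

```text
t: 4.95
eef_pos: [564.9, 171.3, 208.7]
tcp_rot: [3.141, 0.0, 2.23]
ft_force: [0.5, -0.7, -0.2]
opening: -0.001
grip_force: 0.0
```

```bash
python3 - <<'E'
from h import *
s=state(); print(s['eef_pos'],s['tcp_rot'],s['ft_force'])
for n in('side','wrist','top'):
    c=read_camera(n); P=pts(c);H=cv2.cvtColor(c['color'],cv2.COLOR_RGB2HSV)
    m=(P[...,2]>195)&(P[...,2]<230)&(P[...,0]<600)&(P[...,0]>400)&(P[...,1]>190)&(P[...,1]<350)&(H[...,2]>120)
    q=P[m];print(n,len(q),np.percentile(q,[.3,99.7],0).round(),q.min(0).round(),q.max(0).round()) if len(q) else print(n,0)
    m=(P[...,2]>20)&(P[...,2]<70)&(abs(P[...,0]-524)<45)&(abs(P[...,1]-258)<45)
    q=P[m]; print(' garlic',len(q),q.min(0).round(),q.max(0).round()) if len(q) else 0
E
```

```text
[564.92678737 171.28509508 208.66791072] [3.14126893e+00 1.01478978e-04 2.22952379e+00] [ 0.49318281 -0.65460583 -0.18270295]
side 982 [[481. 190. 205.]
 [589. 299. 228.]] [481. 190. 205.] [592. 299. 229.]
 garlic 356 [498. 238.  20.] [549. 288.  59.]
wrist 34639 [[482. 192. 209.]
 [581. 293. 223.]] [480. 190. 207.] [587. 296. 225.]
top 106 [[489. 274. 211.]
 [550. 297. 224.]] [489. 274. 211.] [551. 297. 224.]
```

Request:
{"fn": "arm_command", "kwargs": {
  "deltas": [
    {"dx": 0.001, "dy": 0.0015, "dz": 0, "yaw": -1},
    {"dx": 0, "dy": 0, "dz": 0, "yaw": 0},
    {"dx": -0.01, "dy": -0.008, "dz": 0, "yaw": 0},
    {"dx": -0.02, "dy": -0.016, "dz": 0, "yaw": 0},
    {"dx": -0.02, "dy": -0.016, "dz": 0.02, "yaw": 0},
    {"dx": -0.02, "dy": -0.03, "dz": 0.04, "yaw": 0},
    {"dx": -0.01, "dy": -0.04, "dz": 0.02, "yaw": 0},
    {"dx": 0, "dy": -0.045, "dz": 0, "yaw": 0},
    {"dx": 0, "dy": 0, "dz": 0, "yaw": 0}
  ]
}}

```text
t: 6.0
eef_pos: [486.3, 16.1, 286.6]
tcp_rot: [3.141, 0.002, 2.208]
ft_force: [-0.1, 0.5, -0.4]
opening: 0.004
grip_force: 0.0
```

```bash
python3 - <<'E'
from h import *
s=state(); print(s['eef_pos'],s['tcp_rot'],s['ft_force'])
for n in('side','top'):
    c=read_camera(n); save(c,n+'5.png');P=pts(c);H=cv2.cvtColor(c['color'],cv2.COLOR_RGB2HSV)
    m=(P[...,2]>195)&(P[...,2]<230)&(P[...,0]<600)&(P[...,0]>400)&(P[...,1]>190)&(P[...,1]<350)&(H[...,2]>120)
    q=P[m];print(n,len(q),q.min(0).round(),q.max(0).round())
    m=(P[...,2]>20)&(P[...,2]<70)&(abs(P[...,0]-524)<45)&(abs(P[...,1]-258)<45)
    q=P[m]; print(' garlic',len(q),q.min(0).round(),q.max(0).round()) if len(q) else 0
    m=(P[...,2]>243)&(P[...,2]<256)&(abs(P[...,0]-652)<22)&(abs(P[...,1]-99)<22)
    q=P[m]; print(' switch',len(q),q.min(0).round(),q.max(0).round()) if len(q) else 0
E
```

```text
[486.34357037  16.12651965 286.61938812] [3.14056827e+00 1.78031330e-03 2.20783139e+00] [-0.11845781  0.48661457 -0.43046149]
side 985 [483. 190. 204.] [594. 302. 228.]
 garlic 355 [497. 239.  21.] [550. 288.  61.]
 switch 93 [637.  85. 243.] [667. 117. 254.]
top 1054 [484. 190. 205.] [594. 298. 229.]
 garlic 70 [499. 233.  23.] [540. 275.  40.]
 switch 122 [638.  85. 244.] [668. 113. 254.]
```

View pics/top5.png

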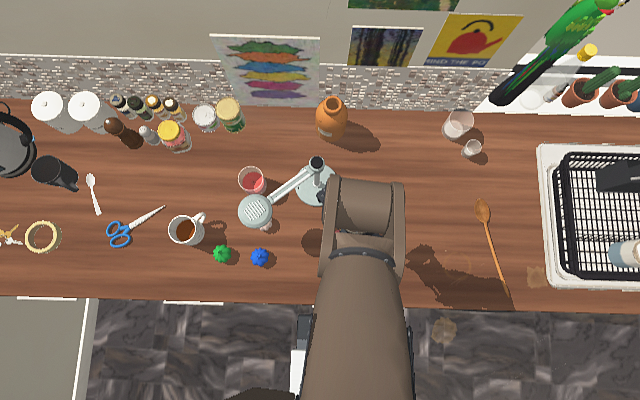

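The head is at (255,211) in the top view, covering the garlic. It measures 128.6° against 128.4° for the garlic. The switch centre is about (652.5,99). I'll go above it now.

Request:
{"fn": "arm_command", "kwargs": {
  "deltas": [
    {"dx": 0.01, "dy": 0.005, "dz": 0.02, "yaw": 0},
    {"dx": 0.03, "dy": 0.015, "dz": 0, "yaw": 0},
    {"dx": 0.035, "dy": 0.0175, "dz": 0, "yaw": 0},
    {"dx": 0.035, "dy": 0.0175, "dz": 0, "yaw": 0},
    {"dx": 0.035, "dy": 0.0175, "dz": 0, "yaw": 0},
    {"dx": 0.021, "dy": 0.0105, "dz": 0, "yaw": 0},
    {"dx": 0, "dy": 0, "dz": 0, "yaw": 0},
    {"dx": 0, "dy": 0, "dz": -0.02, "yaw": 0},
    {"dx": 0, "dy": 0, "dz": 0, "yaw": 0},
    {"dx": 0, "dy": 0, "dz": 0, "yaw": 0}
  ]
}}

```text
t: 7.1
eef_pos: [652.5, 103.4, 285.9]
tcp_rot: [-3.141, -0.001, 2.212]
ft_force: [-0.1, -0.0, 0.6]
opening: 0.002
grip_force: 0.0
```

Request:
{"fn": "arm_command", "kwargs": {
  "deltas": [
    {"dx": 0, "dy": -0.004, "dz": -0.006, "yaw": 0},
    {"dx": 0, "dy": 0, "dz": -0.006, "yaw": 0},
    {"dx": 0, "dy": 0, "dz": -0.003, "yaw": 0},
    {"dx": 0, "dy": 0, "dz": -0.002, "yaw": 0},
    {"dx": 0, "dy": 0, "dz": -0.002, "yaw": 0},
    {"dx": 0, "dy": 0, "dz": -0.001, "yaw": 0},
    {"dx": 0, "dy": 0, "dz": -0.001, "yaw": 0},
    {"dx": 0, "dy": 0, "dz": 0, "yaw": 0}
  ]
}}

```text
t: 7.9
eef_pos: [653.1, 98.9, 264.9]
tcp_rot: [3.142, 0.0, 2.211]
ft_force: [-1.5, -1.3, 2.9]
opening: 0.003
grip_force: 1.5
```

Contact with the spring reads 2.9 N. I'll press on until it bottoms out.

Request:
{"fn": "arm_command", "kwargs": {
  "deltas": [
    {"dx": 0, "dy": 0, "dz": -0.001, "yaw": 0},
    {"dx": 0, "dy": 0, "dz": -0.001, "yaw": 0},
    {"dx": 0, "dy": 0, "dz": 0, "yaw": 0}
  ]
}}

```text
t: 8.2
eef_pos: [653.2, 98.9, 263.3]
tcp_rot: [3.141, 0.0, 2.211]
ft_force: [-2.4, -2.6, 5.6]
opening: 0.006
grip_force: 2.9
```

Request:
{"fn": "arm_command", "kwargs": {
  "deltas": [
    {"dx": 0, "dy": 0, "dz": -0.001, "yaw": 0},
    {"dx": 0, "dy": 0, "dz": 0, "yaw": 0}
  ]
}}

```text
t: 8.4
eef_pos: [653.3, 98.9, 263.1]
tcp_rot: [3.14, 0.001, 2.211]
ft_force: [-4.1, -1.8, 10.6]
opening: 0.007
grip_force: 5.7
```

The last 1 mm step moved it only 0.2 mm and the force rose to 10.6 N, so the switch is fully down. I'll release and retreat.

Request:
{"fn": "arm_command", "kwargs": {
  "deltas": [
    {"dx": 0, "dy": 0, "dz": 0.01, "yaw": 0},
    {"dx": 0, "dy": 0, "dz": 0.03, "yaw": 0},
    {"dx": 0, "dy": 0, "dz": 0.02, "yaw": 0},
    {"dx": -0.03, "dy": -0.03, "dz": 0, "yaw": 0},
    {"dx": -0.03, "dy": -0.03, "dz": 0, "yaw": 0},
    {"dx": -0.03, "dy": -0.03, "dz": 0, "yaw": 0},
    {"dx": -0.03, "dy": -0.03, "dz": 0, "yaw": 0},
    {"dx": 0, "dy": 0, "dz": 0, "yaw": 0},
    {"dx": 0, "dy": 0, "dz": 0, "yaw": 0}
  ]
}}

```text
t: 9.3
eef_pos: [533.4, -21.4, 322.4]
tcp_rot: [3.14, 0.001, 2.21]
ft_force: [0.8, -0.5, -0.2]
opening: 0.003
grip_force: 0.0
```

```bash
python3 - <<'E'
from h import *
s=state(); print(s['t'],s['eef_pos'],s['ft_force'])
for n in('side','top'):
    c=read_camera(n); save(c,n+'6.png');P=pts(c);H=cv2.cvtColor(c['color'],cv2.COLOR_RGB2HSV)
    m=(P[...,2]>195)&(P[...,2]<230)&(P[...,0]<600)&(P[...,0]>400)&(P[...,1]>190)&(P[...,1]<350)&(H[...,2]>120)
    q=P[m];print(n,len(q),q.min(0).round(),q.max(0).round())
    m=(P[...,2]>20)&(P[...,2]<70)&(abs(P[...,0]-524)<45)&(abs(P[...,1]-258)<45)
    q=P[m]; print(' garlic',len(q),q.min(0).round(),q.max(0).round())
E
```

```text
9.3 [533.35597119 -21.37554657 322.35786758] [ 0.80614764 -0.53230632 -0.17357816]
side 985 [483. 190. 204.] [594. 303. 228.]
 garlic 354 [497. 237.  20.] [550. 289.  59.]
top 1056 [484. 190. 204.] [594. 297. 229.]
 garlic 70 [499. 232.  21.] [540. 276.  40.]
```

View pics/side6.png

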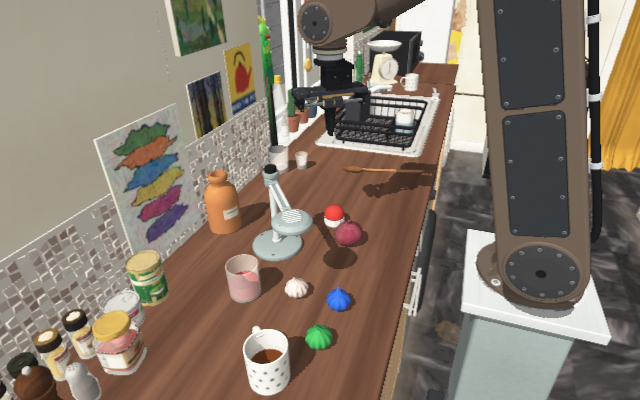

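The side view shows the head at (292,220) above the garlic at (297,287), the onion, timer and candle standing where they were, and the robot clear of everything.

```bash
python3 -c "from cell import job_done; print(job_done())"
```

```text
the job is handed in; nothing more can be done
None
```

The lamp head is over the garlic, about 5 mm off centre by camera; the switch was then pressed fully down and released, nothing else was moved, and the job is handed in.

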